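# Put the check balls away under their sliding covers

## Task

Put the robot cell's steel check balls away for the night, large balls in the large nests and small balls in the small nests, one to a nest. The nests lie under two flush covers: lift each cover by its handle up out of its seat and slide it aside in its channels to get at them. The balls are lapped, so roll them over the deck into the nests and never pick one up. At the end both covers must be slid back over the nests and sit flush in their seats; leave the turned parts, the wrench and the pendant where they are.

Things in the scene. Friction and masses are not known exactly. Their poses are not given: they have to be found in the camera images.
- station: the check-ball station: a fixed white plastic block, 250 mm (its x) by 560 mm (its y), its flat deck 50 mm above the bench. Origin: at bench height (0) under the middle of the apron; z up. Along y: apron in the middle (y -90 to 90 mm), then on either side a trench under a cover and beyond it a parking deck; the large nests are on the +y side, the small ones on the -y side
- apron (a point): centre of the apron, the part of the deck where the balls lie, at the station's (0, 0, 50 mm): flat, lined with grey felt, level right up to the trench edges at y = -90 and 90 mm; along its x sides, y -84 to 84 mm, a rim 10 mm high (inner faces at x = -119 and 119 mm, 6 mm thick)
- trench_large (a point): centre of the floor of the trench with the large nests, at the station's (0, 133 mm, 44 mm). The trench is a recess in the deck, 226 mm (x) by 86 mm (y), 6 mm deep, with a flat floor. In it four round nests in one row at x = -72, -24, 24, 72 mm, y = 133 mm: 37 mm wide, 34 mm deep, so a 32 mm ball in one lies wholly below the floor. The closed cover fills the trench
- parking_large (a point): middle of the parking deck beyond that trench, at the station's (0, 225 mm, 50 mm). Past both x ends of trench and parking deck, from y = 84 to 280 mm, run aluminium channels: webs 113 mm from the middle; lips over them, inner edges 105 mm from the middle, underside 68 and top 72 mm up. Steel stops in the channels end the cover's travel
- cover_large: loose aluminium cover of the trench with the large nests, 220 mm (x) by 80 (y) by 6, about 0.4 kg, ends captive under the lips. Origin: centre of its underside, axes as the station's. Closed: at the station's (0, 133, 44 mm), 3 mm play each way. Raised over 6 mm (the lips stop it at 18) it slides to +y, up to y = 230 mm, there lying on the deck (origin 50 mm up); nests clear from y = 210
- handle_large (a point): centre of the grip bar of that cover's steel bow handle, 36 mm above the cover's underside: a square bar 12 mm wide (y) and 12 mm high, 100 mm long along x, with 24 mm free below it between two end posts 76 mm apart
- trench_small (a point): centre of the floor of the trench with the small nests, at the station's (0, -133 mm, 44 mm). The trench is a recess in the deck, 226 mm (x) by 86 mm (y), 6 mm deep, with a flat floor. In it four round nests in one row at x = -72, -24, 24, 72 mm, y = -133 mm: 29 mm wide, 26 mm deep, so a 24 mm ball in one lies wholly below the floor. The closed cover fills the trench
- parking_small (a point): middle of the parking deck beyond that trench, at the station's (0, -225 mm, 50 mm). Past both x ends of trench and parking deck, from y = -84 to -280 mm, run aluminium channels: webs 113 mm from the middle; lips over them, inner edges 105 mm from the middle, underside 68 and top 72 mm up. Steel stops in the channels end the cover's travel
- cover_small: loose aluminium cover of the trench with the small nests, 220 mm (x) by 80 (y) by 6, about 0.4 kg, ends captive under the lips. Origin: centre of its underside, axes as the station's. Closed: at the station's (0, -133, 44 mm), 3 mm play each way. Raised over 6 mm (the lips stop it at 18) it slides to -y, up to y = -230 mm, there lying on the deck (origin 50 mm up); nests clear from y = -210
- handle_small (a point): centre of the grip bar of that cover's steel bow handle, 36 mm above the cover's underside: a square bar 12 mm wide (y) and 12 mm high, 100 mm long along x, with 24 mm free below it between two end posts 76 mm apart
- large0_center (a point): centre of a large polished steel check ball, 32 mm across, 135 g (some of the six balls are absent in a given run). Above the bench the centre is 66 mm up on the deck, 60 mm on a trench floor, 26 mm in its nest. It rolls; after a slow push it stops by itself within a few cm
- large1_center (a point): centre of a large polished steel check ball, 32 mm across, 135 g (some of the six balls are absent in a given run). Above the bench the centre is 66 mm up on the deck, 60 mm on a trench floor, 26 mm in its nest. It rolls; after a slow push it stops by itself within a few cm
- large2_center (a point): centre of a large polished steel check ball, 32 mm across, 135 g (some of the six balls are absent in a given run). Above the bench the centre is 66 mm up on the deck, 60 mm on a trench floor, 26 mm in its nest. It rolls; after a slow push it stops by itself within a few cm
- small0_center (a point): centre of a small polished steel check ball, 24 mm across, 57 g (some of the six balls are absent in a given run). Above the bench the centre is 62 mm up on the deck, 56 mm on a trench floor, 30 mm in its nest. It rolls; after a slow push it stops by itself within a few cm
- small1_center (a point): centre of a small polished steel check ball, 24 mm across, 57 g (some of the six balls are absent in a given run). Above the bench the centre is 62 mm up on the deck, 56 mm on a trench floor, 30 mm in its nest. It rolls; after a slow push it stops by itself within a few cm
- small2_center (a point): centre of a small polished steel check ball, 24 mm across, 57 g (some of the six balls are absent in a given run). Above the bench the centre is 62 mm up on the deck, 56 mm on a trench floor, 30 mm in its nest. It rolls; after a slow push it stops by itself within a few cm
- turned0: bystander: a turned aluminium part, 50 mm across, 66 mm tall, standing on a fixed white pallet (200 x 130 x 16 mm); origin: centre of its underside
- turned1: bystander: a turned aluminium part, 50 mm across, 66 mm tall, standing on a fixed white pallet (200 x 130 x 16 mm); origin: centre of its underside
- turned2: bystander: a turned aluminium part, 50 mm across, 66 mm tall, standing on a fixed white pallet (200 x 130 x 16 mm); origin: centre of its underside
- wrench: bystander: a steel wrench lying on the bench, 170 mm long along its x; origin under its middle
- pendant: bystander: a grey teach pendant lying face up on the bench, 170 mm (x) by 283 mm (y), up to 52 mm tall; origin under its middle

How it is judged (in metres and radians):
On the way, in this order (a step that is already met when the one before it is completed fails the run):
1. a cover is lifted out of its seat (raised over 6 mm, still over its trench) (((z of cover_large in the frame of station above 0.0505 m and y of cover_large in the frame of station below 0.153 m) or (z of cover_small in the frame of station above 0.0505 m and y of cover_small in the frame of station above -0.153 m))), for 0.1 s.
2. every ball lies in a nest of its size (z of each of large0_center, large1_center, large2_center, small0_center, small1_center, small2_center in the frame of station below 0.038 m and y of large0_center in the frame of station between 0.103 and 0.163 m and x of large0_center in the frame of station between -0.11 and 0.11 m and y of large1_center in the frame of station between 0.103 and 0.163 m and x of large1_center in the frame of station between -0.11 and 0.11 m and y of large2_center in the frame of station between 0.103 and 0.163 m and x of large2_center in the frame of station between -0.11 and 0.11 m and y of small0_center in the frame of station between -0.163 and -0.103 m and x of small0_center in the frame of station between -0.11 and 0.11 m and y of small1_center in the frame of station between -0.163 and -0.103 m and x of small1_center in the frame of station between -0.11 and 0.11 m and y of small2_center in the frame of station between -0.163 and -0.103 m and x of small2_center in the frame of station between -0.11 and 0.11 m), for 0.2 s.
At the end, for the whole second after the job is handed in: every large ball present lies in a large nest and every small ball in a small nest (centre under 38 mm above the bench), and both covers are at rest flush in their seats: within 2.5 mm of the closed height, 6 mm of the closed position along the channels, and level to 0.04 rad (all of step 2 and z of each of cover_large, cover_small in the frame of station below 0.0465 m and y of cover_large in the frame of station between 0.127 and 0.139 m and angle between each of cover_large, cover_small's own z axis and vertical below 0.04 rad and y of cover_small in the frame of station between -0.139 and -0.127 m and linear speed of each of cover_large, cover_small below 0.02 m/s); the robot touches nothing.
It fails at once if a ball is picked up (its centre over 34 mm above the deck) (z of any of large0_center, large1_center, large2_center, small0_center, small1_center, small2_center in the frame of station above 0.084 m).
It fails at once if a turned part, the wrench or the pendant is moved over 20 mm (distance of any of turned0, turned1, turned2, wrench, pendant from where it was at the start of the episode above 0.02 m).
Of large0, large1, large2, small0, small1, small2 only 4 to 6 are there at a start; the rules pass over those that are not, and their reading is None.
At some moment in a run one of cover_large, cover_small may be knocked a few centimetres aside while the robot is not near it.
Once in a run the grip may slacken for a moment while it holds something.
It also fails if it takes over 210 s, if anything falls off the work surface, if the arm or the gripper's body presses on something with over 40 N, if the wrist force passes 120 N, or if a joint passes its speed limit or range.

## Robot

A 6-joint arm with a two-finger parallel gripper is mounted at the origin on the work surface. World frame = base frame: x ahead of the robot, y to its left, z up, the work surface at z = 0. Lengths are in m, angles in degrees, forces in N, time in s.
With the tool pointing down it reaches from about 0.375 to 0.9 m from the base axis. Payload 3.1 kg.
Tool frame: the origin (TCP) lies midway between the tips of the shut fingers; the grasp point (between the pads) lies bot.hold_point_z behind it (bot.hold_point_z is the distance from the TCP to the grasp point, in m); z points along the fingers, y is the direction in which the jaws open and shut (so a half turn about z gives the same grasp; the last joint's range is limited). The gripper opens to 87 mm and grips with 3 to 60 N. Pads are 19 mm wide; open, the fingers measure 117 mm over their backs; the gripper's body (75 mm by 190 mm) begins 51 mm behind the grasp point.
Start: joints at [-86.545, 30.224, 82.088, -0, 67.689, -10.227], TCP at [0.148, -0.607, 0.186] pointing down, gripper open.
Joint ranges: [-176.69, 176.69], [-43.24, 126.21], [12.49, 139.97], [-82, 262], [0, 151.66], [-163.58, 163.58]. Speed limits (degrees/s): [159.86, 159.86, 180, 180, 180, 180].

## Interface

Orientations are given as a 3x3 rotation matrix whose columns are the frame's x, y, z axes.
In Python, from rig import bot, vision gives the robot as it stands.
- The arm moves only by the shell command python3 -m inch 'ROWS'. ROWS is JSON, a list of rows, each a list of 5 numbers: the finger opening in mm, from 0 to 87, then the shift along the tool's x, y, z in mm, then the turn about the tool's z in rad. In form: [[hand, dx, dy, dz, roll], ...]. A call has 1 to 8 rows; each row is the pose to reach, as a shift and turn from the pose measured when the call began, along the tool's axes at that moment; what a row does not reach only later rows make up. A row lasts 1/10 s, in which the tool goes at most 50 mm and 8.59 degrees, less where a joint would pass 70% of its speed; a pose out of reach is approached as far as the arm can. A call with a gripper value outside its range is refused whole. The fingers move at their own pace and stop on an object; the grip force is fixed at half the most. Time passes only in rows, so rows that repeat a pose let the fingers close. It gives the time, the measured TCP pose, the force and the opening at its end, in the units of the state.
- bot.read_state(): the state, without advancing time (a new reading comes with each control period).
- vision.capture(name): name is "scene" or "top" or "wrist"; returns (picture, depth): 420x560x3 uint8, red, green, blue; 420x560 float32, m along the optical axis (not along the pixel's ray), 0 where there is no reading.
- vision.camera_model(name): a dict with "intrinsics" (3x3 intrinsics, pixels), "dist" ([k1, k2, p1, p2, k3] as OpenCV has them; the pictures are not rectified), "camera_from_world" (4x4, takes a point from world to camera coordinates). Camera axes: x right, y down, z forward; pixel columns grow to the right and rows downward; lengths in m; the calibration is good to about 2 mm. A picture is of the moment at which its call begins: read the wrist's pose just before it. camera_model takes no time and is no camera call; for the wrist camera it gives the pose at the moment of the call.
- bot.hand_in(): hands the job in, once; it reports no verdict.
The state is a dict: "time_s": time; "joint_positions": joint angles; "qvel": joint speeds; "tau": joint torques, N m; "position": TCP position; "tcp_rot": TCP orientation; "force": force on the tool from outside, world axes, zero at the start; "moment": the same for the moment, N m; "opening": opening from 0.0 (shut) to 1.0 (fully open).
Only numpy, scipy, OpenCV 4.12 (cv2) and the standard library are available. Lean on these libraries where they do the work, as an engineer would, in place of code of your own. Each camera call takes 0.05 s, during which the arm holds its last target. There are 200 camera calls.

## Working session

There is one attempt and no reset: what is moved stays moved. The work goes in short steps, Python scripts to look and compute and a shell command to move; the robot and the scene stay as the last step left them, time stands still between calls to the robot, and variables do not carry over. Pictures are saved under pics/ and viewed, about 12 in all and at most 16, crops included, and the job is handed in when it is done.

```bash
ls; mkdir -p pics; python3 - <<'E'
from rig import bot, vision
import cv2, numpy as np
print(bot.read_state(), bot.hold_point_z)
for n in("scene","top"):
    p,d=vision.capture(n); cv2.imwrite(f"pics/{n}0.png",p[:,:,::-1]); np.save(f"pics/{n}0.npy",d)
    m=vision.camera_model(n); print(n,m)
a=cv2.imread("pics/scene0.png");b=cv2.imread("pics/top0.png")
cv2.imwrite("pics/both0.png",cv2.resize(np.vstack([a,b]),(450,600)))
E
```

```text
pics
{'time_s': 0.0, 'joint_positions': array([-8.65452081e+01,  3.02796861e+01,  8.21557071e+01, -1.04703129e-03,
        6.76889602e+01, -1.02276592e+01]), 'qvel': array([-0.06953089,  0.04381568,  0.05170418,  0.0328971 ,  0.04859507,
       -0.05965189]), 'tau': array([-4.54209166e-04, -4.40043283e+01, -1.76591134e+01,  6.33994024e-02,
        5.83125022e-02, -1.79783856e-04]), 'position': array([ 0.14780769, -0.60644311,  0.18546777]), 'tcp_rot': array([[ 9.71619997e-01,  2.36547163e-01, -1.47664281e-04],
       [ 2.36546921e-01, -9.71617654e-01,  2.16541261e-03],
       [ 3.68748986e-04, -2.13888772e-03, -9.99997645e-01]]), 'force': array([ 0.85270645,  0.75047765, -0.19968832]), 'moment': array([ 0.08293035, -0.04036787, -0.0201674 ]), 'opening': 1.0010191012264045} 0.0187
scene {'intrinsics': array([[438.62563701,   0.        , 283.47348967],
       [  0.        , 438.62563701, 214.65929306],
       [  0.        ,   0.        ,   1.        ]]), 'dist': array([-0.07448071,  0.        ,  0.        ,  0.        ,  0.        ]), 'camera_from_world': array([[-0.37341222,  0.92766165, -0.00267781,  0.15835663],
       [ 0.51733401,  0.20584498, -0.8306584 , -0.17052126],
       [-0.77001873, -0.31156332, -0.55677595,  1.56179809],
       [ 0.        ,  0.        ,  0.        ,  1.        ]])}
top {'intrinsics': array([[471.74620181,   0.        , 282.28281497],
       [  0.        , 471.74620181, 212.2492412 ],
       [  0.        ,   0.        ,   1.        ]]), 'dist': array([0.02595355, 0.        , 0.        , 0.        , 0.        ]), 'camera_from_world': array([[ 0.02689746, -0.99955865, -0.01261082,  0.00267512],
       [-0.98187608, -0.02404985, -0.18799192,  0.49375992],
       [ 0.18760566,  0.01743877, -0.98208961,  1.20513599],
       [ 0.        ,  0.        ,  0.        ,  1.        ]])}
```

View pics/top0.png

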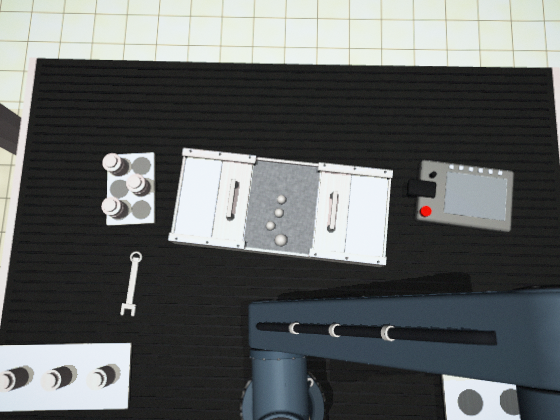

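The top view shows the station centred near (283,207), about 10° rotated, with five balls on the apron around (281,199)–(281,240). The covers' handles are at (233,200) and (333,212). I'll measure from an enlarged crop.

```bash
cat > h.py <<'E'
from rig import bot, vision
import cv2, numpy as np
def toworld(m,px,z):
    px=np.array(px,float).reshape(-1,1,2)
    r=cv2.undistortPoints(px,m["intrinsics"],np.array(m["dist"])).reshape(-1,2)
    T=m["camera_from_world"]; R,t=T[:3,:3],T[:3,3]
    c=-R.T@t; d=np.c_[r,np.ones(len(r))]@R
    z=np.broadcast_to(z,len(r))
    return c+d*((z-c[2])/d[:,2])[:,None]
def topx(m,P):
    T=m["camera_from_world"]
    return cv2.projectPoints(np.array(P,float).reshape(-1,3),cv2.Rodrigues(T[:3,:3])[0],T[:3,3],m["intrinsics"],np.array(m["dist"]))[0].reshape(-1,2)
E
python3 - <<'E'
from h import *
p=cv2.imread("pics/top0.png"); m=vision.camera_model("top")
g=cv2.cvtColor(p,cv2.COLOR_BGR2GRAY)
c=p[140:275,160:400]; cv2.imwrite("pics/crop0.png",cv2.resize(c,None,fx=3.33,fy=3.33,interpolation=cv2.INTER_CUBIC))
# white contour of station
mk=(g>100).astype(np.uint8); mk[:, :162]=0; mk[:,400:]=0; mk[280:]=0; mk[:130]=0
cs,_=cv2.findContours(cv2.morphologyEx(mk,cv2.MORPH_CLOSE,np.ones((5,5))),cv2.RETR_EXTERNAL,cv2.CHAIN_APPROX_NONE)
k=max(cs,key=cv2.contourArea); r=cv2.minAreaRect(k); print(r); print(cv2.boxPoints(r))
h=cv2.approxPolyDP(cv2.convexHull(k),3,True).reshape(-1,2);print(h); print(toworld(m,h,.06))
E
```

```text
((281.4697570800781, 205.78248596191406), (219.20965576171875, 95.98634338378906), 6.115503787994385)
[[167.37582 241.82599]
 [177.60153 146.3859 ]
 [395.5637  169.73898]
 [385.33798 265.17908]]
[[182 149]
 [392 170]
 [385 264]
 [168 240]]
[[ 0.65805563  0.2902835   0.06      ]
 [ 0.61249501 -0.27345651  0.06      ]
 [ 0.36258252 -0.25146556  0.06      ]
 [ 0.41029837  0.3102468   0.06      ]]
```

View pics/crop0.png

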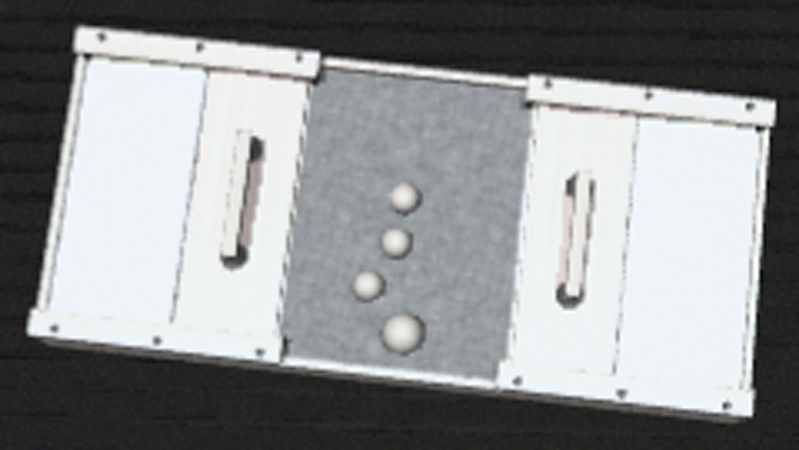

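View pics/scene0.png

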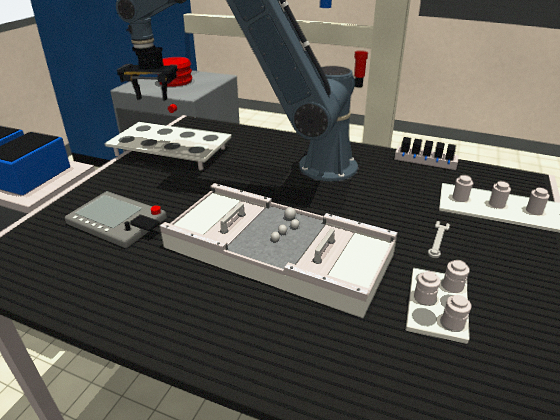

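Four balls are present: one large at crop (403,333), and small ones at (405,198), (396,242) and (368,285). Both covers are closed. The 12 lip screws are a good station reference.

```bash
cat >> h.py <<'E'
def rel(st,target_xy,z,yaw):
    """tool-frame shift mm and roll rad to reach TCP at target, tool x at yaw(rad)"""
    R=st["tcp_rot"]; d=np.r_[target_xy,z]-st["position"]
    y0=np.arctan2(R[1,0],R[0,0]); dy=(yaw-y0+np.pi)%(2*np.pi)-np.pi
    return np.round(R.T@d*1000,1), round(-dy,3)
E
python3 - <<'E'
from h import *
m=vision.camera_model("top")
s=np.array([(102,37),(200,47),(299,57),(548,85),(648,95),(750,105),(54,328),(156,340),(260,352),(516,381),(621,393),(727,405)],float)
f=lambda a:(np.array(a,float)+.5)/3.33-.5+[160,140]
W=toworld(m,f(s),.072)
c=W.mean(0); L=W[[0,1,2,6,7,8]].mean(0);Rr=W[[3,4,5,9,10,11]].mean(0)
v=L-Rr; yaw=np.arctan2(-v[0],v[1]); print(c,np.degrees(yaw),np.linalg.norm(v))
v2=W[:6].mean(0)-W[6:].mean(0); print(np.degrees(np.arctan2(v2[1],v2[0])),np.linalg.norm(v2))
R=np.array([[np.cos(yaw),-np.sin(yaw)],[np.sin(yaw),np.cos(yaw)]])
B=toworld(m,f([(403,333),(405,198),(396,242),(368,285)]),[.066,.062,.062,.062])
print("balls stn",((B[:,:2]-c[:2])@R*1000).round(1)); print(B.round(4))
H=toworld(m,f([(238,193),(581,233)]),.086); print("handles stn",((H[:,:2]-c[:2])@R*1000).round(1))
st=bot.read_state()
for sy in(1,-1):
    t=c[:2]+R@[0,sy*.133]; print(sy,t,rel(st,t,.16,yaw))
E
```

```text
[0.50920654 0.01748511 0.072     ] -5.045707529949965 0.35944367346321815
-5.171927556423478 0.23762176003120974
balls stn [[-91.1  -8.3]
 [ 16.4   2.7]
 [-19.6   5.6]
 [-56.1  23.5]]
[[0.4177 0.0172 0.066 ]
 [0.5258 0.0187 0.062 ]
 [0.4902 0.0248 0.062 ]
 [0.4554 0.0458 0.062 ]]
handles stn [[   0.6  131.1]
 [  -1.  -136.3]]
1 [0.52090395 0.14996972] (array([ 541.4, -646.7,   27. ]), np.float64(0.327))
-1 [ 0.49750913 -0.11499949] (array([ 456. , -394.8,   26.5]), np.float64(0.327))
```

```bash
python3 -m inch '[[87,456,-395,0,0.327],[87,456,-395,0,0.327],[87,456,-395,0,0.327],[87,456,-395,0,0.327],[87,456,-395,0,0.327],[87,456,-395,0,0.327],[87,456,-395,0,0.327],[87,456,-395,0,0.327]]'; python3 - <<'E'
from h import *
print(rel(bot.read_state(),[.4975,-.115],.16,np.radians(-5.1)))
E
```

```text
time_s: 0.9
position: [0.3801, -0.2792, 0.1863]
tcp_rot: [[0.996, -0.089, -0.0], [-0.089, -0.996, 0.002], [-0.0, -0.002, -1.0]]
force: [1.3, -0.2, 0.6]
opening: 0.998
(array([ 102.4, -173.9,   26.7]), np.float64(0.0))
```

```bash
python3 -m inch '[[60,102,-174,7,0],[60,102,-174,7,0],[60,102,-174,7,0],[60,102,-174,7,0],[60,102,-174,7,0],[60,102,-174,7,0],[60,102,-174,7,0]]'; python3 - <<'E'
from h import *
st=bot.read_state(); m=vision.camera_model("wrist"); p,d=vision.capture("wrist"); cv2.imwrite("pics/w1.png",p[:,:,::-1]); print(m); print(st["position"])
print(topx(m,[[.4975,-.115,.086],st["position"]]))
E
```

```text
time_s: 1.6
position: [0.4964, -0.1154, 0.1794]
tcp_rot: [[0.996, -0.089, -0.001], [-0.089, -0.996, 0.002], [-0.002, -0.002, -1.0]]
force: [-0.6, -0.5, -0.4]
opening: 0.695
{'intrinsics': array([[293.42703763,   0.        , 280.69239408],
       [  0.        , 293.42703763, 204.45124364],
       [  0.        ,   0.        ,   1.        ]]), 'dist': array([-0.03540057,  0.        ,  0.        ,  0.        ,  0.        ]), 'camera_from_world': array([[-0.08910653, -0.99601835, -0.00273218, -0.07058482],
       [-0.9665545 ,  0.08580766,  0.24168044,  0.46203865],
       [-0.24048371,  0.0241761 , -0.97035205,  0.50576713],
       [ 0.        ,  0.        ,  0.        ,  1.        ]])}
[ 0.49638028 -0.11540021  0.17938555]
[[280.09735658 196.71638482]
 [280.18146914 226.44885872]]
```

View pics/w1.png

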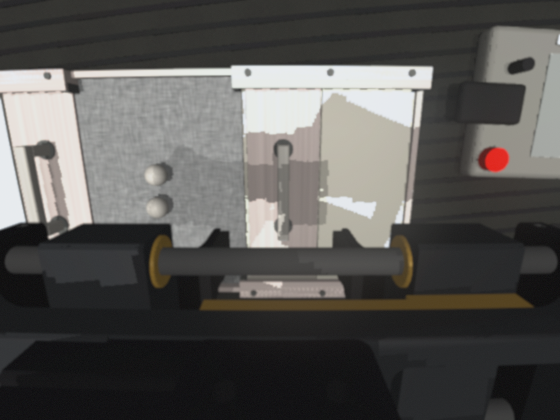

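The handle bar runs from (283,147) to (283,225), about 3 px to the right of prediction. I'll shift y by about 2.5 mm, descend and grip.

```bash
python3 - <<'E'
from h import *
m=vision.camera_model("wrist"); W=toworld(m,[(283,147),(282.5,222),(246,100),(322,100)],[.086,.086,.05,.05]); print(W)
st=bot.read_state(); print(rel(st,W[:2,:2].mean(0),.061,np.radians(-5.1)))
E
```

```text
[[ 0.5469659  -0.1228684   0.086     ]
 [ 0.47025316 -0.11552951  0.086     ]
 [ 0.59799574 -0.08796017  0.05      ]
 [ 0.59067355 -0.16868083  0.05      ]]
(array([ 12.7,   2.4, 118.5]), np.float64(-0.001))
```

```bash
python3 -m inch '[[60,6,2.5,40,0],[60,6,2.5,80,0],[60,6,2.5,105,0],[60,6,2.5,116,0],[60,6,2.5,118,0],[60,6,2.5,118,0]]' && python3 -m inch '[[0,0,0,0,0],[0,0,0,0,0],[0,0,0,0,0],[0,0,0,0,0],[0,0,0,0,0],[0,0,0,0,0]]' 
```

```text
time_s: 2.25
position: [0.5023, -0.1197, 0.0621]
tcp_rot: [[0.996, -0.091, -0.0], [-0.091, -0.996, 0.002], [-0.0, -0.002, -1.0]]
force: [0.2, -0.1, 0.7]
opening: 0.691
time_s: 2.85
position: [0.5023, -0.1196, 0.0622]
tcp_rot: [[0.996, -0.091, 0.0], [-0.091, -0.996, 0.002], [-0.0, -0.002, -1.0]]
force: [-0.0, -0.2, -1.3]
opening: 0.228
```

```bash
python3 -m inch '[[0,0,0,0,0],[0,0,0,0,0],[0,0,0,0,0],[0,0,0,0,0]]' && python3 -m inch '[[0,0,0,-4,0],[0,0,0,-8,0],[0,0,0,-12,0],[0,0,0,-12,0],[0,0,0,-12,0],[0,0,0,-12,0]]' 
```

```text
time_s: 3.25
position: [0.5023, -0.1196, 0.0621]
tcp_rot: [[0.996, -0.091, -0.0], [-0.091, -0.996, 0.002], [-0.0, -0.002, -1.0]]
force: [0.1, 0.7, 0.2]
opening: 0.011
time_s: 3.85
position: [0.5022, -0.1196, 0.0741]
tcp_rot: [[0.996, -0.091, -0.0], [-0.091, -0.996, 0.002], [-0.0, -0.002, -1.0]]
force: [0.2, 0.1, -1.3]
opening: 0.004
```

The fingers shut on nothing, so I'll look.

```bash
python3 - <<'E'
from h import *
a=[]
for n in("wrist","scene","top"):
    p,d=vision.capture(n); p=p[:,:,::-1]; a.append(p); np.save(f"pics/{n}1.npy",d)
s=cv2.resize(a[1][160:330,150:410],(560,366)); t=cv2.resize(a[2][140:275,160:400],(560,315))
cv2.imwrite("pics/v2.png",cv2.resize(np.vstack([s,t,]),(494,600)))
cv2.imwrite("pics/w2.png",a[0])
m=vision.camera_model("top"); d=np.load("pics/top0.npy"); print(topx(m,[[.5,-.118,.086]]), d[205:220,326:342].round(3))
E
```

```text
[[334.04364797 208.15953031]] [[1.253 1.249 1.25  1.25  1.248 1.254 1.216 1.216 1.217 1.214 1.216 1.25
  1.249 1.256 1.251 1.255]
 [1.249 1.25  1.253 1.255 1.252 1.25  1.214 1.216 1.211 1.214 1.217 1.252
  1.249 1.252 1.25  1.253]
 [1.25  1.243 1.248 1.253 1.254 1.25  1.213 1.211 1.212 1.212 1.216 1.247
  1.25  1.248 1.25  1.248]
 [1.25  1.251 1.251 1.249 1.249 1.256 1.214 1.213 1.212 1.214 1.245 1.249
  1.252 1.25  1.248 1.248]
 [1.248 1.247 1.249 1.249 1.251 1.216 1.214 1.213 1.209 1.211 1.249 1.25
  1.246 1.245 1.249 1.249]
 [1.25  1.247 1.249 1.245 1.247 1.212 1.208 1.213 1.211 1.209 1.245 1.248
  1.246 1.248 1.25  1.248]
 [1.248 1.246 1.249 1.25  1.25  1.209 1.214 1.205 1.208 1.21  1.254 1.247
  1.247 1.246 1.249 1.245]
 [1.25  1.244 1.25  1.247 1.247 1.21  1.21  1.212 1.209 1.208 1.245 1.244
  1.248 1.243 1.248 1.246]
 [1.242 1.245 1.249 1.25  1.246 1.214 1.211 1.209 1.211 1.211 1.25  1.249
  1.247 1.245 1.249 1.248]
 [1.247 1.248 1.242 1.252 1.248 1.211 1.212 1.212 1.21  1.211 1.247 1.244
  1.248 1.249 1.247 1.245]
 [1.246 1.244 1.246 1.248 1.247 1.206 1.21  1.208 1.212 1.21  1.243 1.245
  1.245 1.246 1.245 1.244]
 [1.248 1.243 1.248 1.248 1.247 1.213 1.208 1.207 1.203 1.211 1.244 1.249
  1.25  1.242 1.243 1.245]
 [1.244 1.246 1.246 1.249 1.246 1.208 1.212 1.207 1.21  1.209 1.246 1.245
  1.243 1.242 1.243 1.245]
 [1.247 1.243 1.245 1.242 1.244 1.206 1.209 1.212 1.204 1.24  1.245 1.245
  1.247 1.242 1.24  1.243]
 [1.24  1.243 1.239 1.248 1.215 1.211 1.208 1.203 1.208 1.244 1.246 1.249
  1.245 1.244 1.243 1.246]]
```

View pics/v2.png

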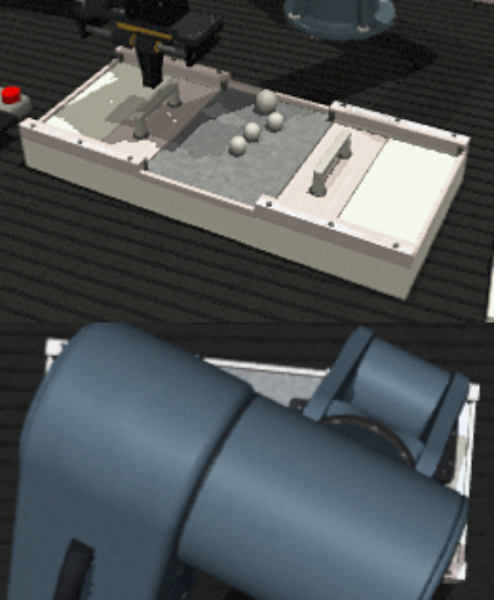

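View pics/w2.png

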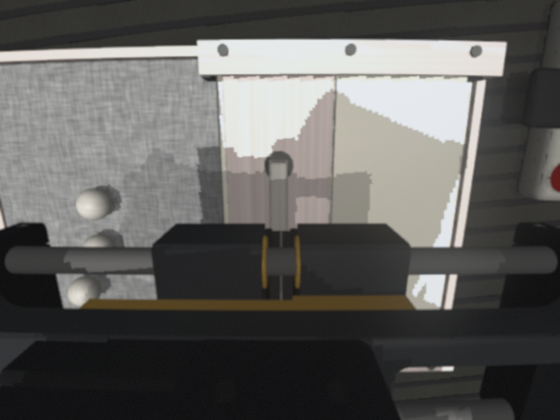

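```bash
python3 - <<'E'
from h import *
def pts(n,f):
    m=vision.camera_model(n); d=np.load(f); v,u=np.nonzero(d>0)
    r=cv2.undistortPoints(np.c_[u,v].astype(float).reshape(-1,1,2),m["intrinsics"],np.array(m["dist"])).reshape(-1,2)
    P=np.c_[r,np.ones(len(r))]*d[v,u][:,None]; T=m["camera_from_world"]
    return (P-T[:3,3])@T[:3,:3]
for n,f in(("top","pics/top0.npy"),("scene","pics/scene0.npy"),("scene","pics/scene1.npy"),("wrist","pics/wrist1.npy")):
    P=pts(n,f); k=(abs(P[:,0]-.5)<.08)&(abs(P[:,1]+.118)<.03)
    Q=P[k]; b=Q[(Q[:,2]>.078)&(Q[:,2]<.092)]
    print(n,f,len(b), "bar med",np.median(b,0).round(4),"x",np.percentile(b[:,0],[2,98]).round(3),"y",np.percentile(b[:,1],[2,98]).round(3),"cover z",np.median(Q[(Q[:,2]<.07),2]).round(4))
m=vision.camera_model("scene"); p=bot.read_state()["position"]
print(p,topx(m,[p,[.5,-.118,.08]])); a,_=vision.capture("scene"); cv2.imwrite("pics/s3.png",cv2.resize(a[150:250,160:280,::-1],None,fx=5,fy=5,interpolation=cv2.INTER_CUBIC))
E
```

```text
top pics/top0.npy 185 bar med [ 0.4947 -0.1158  0.0854] x [0.448 0.545] y [-0.125 -0.108] cover z 0.0498
scene pics/scene0.npy 152 bar med [ 0.5019 -0.1156  0.0854] x [0.45  0.548] y [-0.127 -0.109] cover z 0.0508
scene pics/scene1.npy 152 bar med [ 0.5027 -0.1161  0.0855] x [0.451 0.548] y [-0.126 -0.108] cover z 0.0508
wrist pics/wrist1.npy 1248 bar med [ 0.5283 -0.1204  0.0871] x [0.505 0.549] y [-0.127 -0.114] cover z 0.0512
[ 0.5021414  -0.11959033  0.0739503 ] [[230.99218703 215.85980494]
 [231.73776719 213.68602039]]
```

View pics/s3.png

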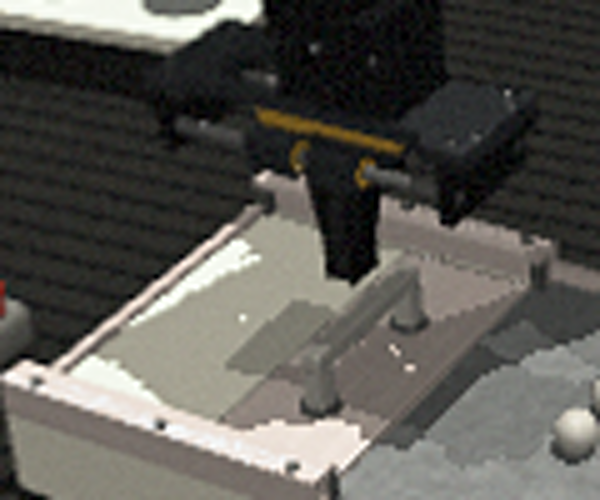

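```bash
python3 - <<'E'
from h import *
m=vision.camera_model("scene"); a,d=vision.capture("scene")
g=a.max(2)
for v in range(192,214,2):
    us=[u for u in range(222,240) if g[v,u]<60]
    if us:
        u=us[len(us)//2]; r=cv2.undistortPoints(np.array([[[u,v]]],float),m["intrinsics"],np.array(m["dist"])).ravel()
        T=m["camera_from_world"]; P=(np.r_[r,1]*d[v,u]-T[:3,3])@T[:3,:3]; print(v,us[0],us[-1],P.round(4))
print(bot.read_state()["position"],bot.read_state()["joint_positions"])
E
```

```text
192 223 235 [ 0.5135 -0.113   0.1559]
194 224 235 [ 0.5128 -0.111   0.15  ]
196 224 234 [ 0.5125 -0.1146  0.1431]
198 225 234 [ 0.5096 -0.1138  0.1356]
200 225 234 [1.35   0.3748 0.7284]
202 225 235 [ 0.509  -0.1151  0.1227]
204 225 233 [ 0.5079 -0.1193  0.115 ]
206 230 230 [ 0.5122 -0.1142  0.1125]
[ 0.50220385 -0.1196168   0.07398185] [-25.86865038  31.78087322 103.46598073   0.11555627  44.81392548
  69.2897996 ]
```

```bash
python3 - <<'E'
from h import *
m=vision.camera_model("scene"); p=np.array([.1478,-.6064,.1855])
y=np.array([.2365,-.9716,0]); 
print(topx(m,[p,p+y*.0435,p-y*.0435,p+[0,0,.036]]))
a=cv2.imread("pics/scene0.png"); cv2.imwrite("pics/s0.png",cv2.resize(a[50:130,90:210],None,fx=5,fy=5,interpolation=cv2.INTER_CUBIC))
T=m["camera_from_world"]
d=np.load("pics/scene1.npy")
for v in range(200,226,2):
    r=cv2.undistortPoints(np.array([[[229,v]]],float),m["intrinsics"],np.array(m["dist"])).ravel()
    print(v,((np.r_[r,1]*d[v,229]-T[:3,3])@T[:3,:3]).round(3))
E
```

```text
[[153.41094304 109.17270046]
 [141.90787703 108.72051873]
 [165.03732453 109.64119469]
 [151.80132457  99.32913041]]
200 [ 0.514 -0.115  0.132]
202 [ 0.512 -0.116  0.124]
204 [ 0.51  -0.118  0.116]
206 [ 0.433 -0.164  0.053]
208 [ 0.439 -0.161  0.051]
210 [ 0.448 -0.156  0.051]
212 [ 0.503 -0.124  0.085]
214 [ 0.514 -0.118  0.088]
216 [ 0.522 -0.114  0.087]
218 [ 0.524 -0.113  0.083]
220 [ 0.491 -0.133  0.05 ]
222 [ 0.498 -0.13   0.049]
224 [ 0.508 -0.124  0.05 ]
```

View pics/s0.png

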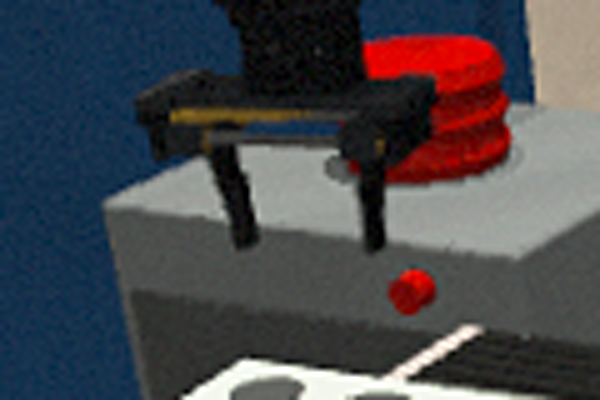

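Both scene images show the real fingertips about 36 mm above the reported TCP, so the tool is shorter than stated. I passed over the bar, and I'll correct for this by descending to a TCP z of 0.025 in stages while watching the force.

```bash
python3 -m inch '[[60,0,-1.5,0,0],[60,0,-1.5,0,0],[60,0,-1.5,0,0],[60,0,-1.5,0,0],[60,0,-1.5,15,0],[60,0,-1.5,30,0],[60,0,-1.5,40,0],[60,0,-1.5,40,0]]' && python3 -m inch '[[60,0,0,5,0],[60,0,0,8,0],[60,0,0,8,0],[10,0,0,8,0],[10,0,0,8,0],[10,0,0,8,0],[0,0,0,8,0],[0,0,0,8,0]]' &&  python3 -m inch '[[0,0,0,0,0],[0,0,0,0,0],[0,0,0,0,0],[0,0,0,0,0]]'
```

```text
time_s: 4.9
position: [0.5013, -0.1176, 0.0328]
tcp_rot: [[0.996, -0.091, -0.003], [-0.091, -0.996, 0.003], [-0.003, -0.003, -1.0]]
force: [-0.8, 0.7, 0.1]
opening: 0.639
time_s: 5.7
position: [0.5014, -0.1176, 0.0249]
tcp_rot: [[0.996, -0.091, -0.003], [-0.091, -0.996, 0.003], [-0.003, -0.003, -1.0]]
force: [0.2, -0.4, -0.2]
opening: 0.321
time_s: 6.1
position: [0.5014, -0.1177, 0.0249]
tcp_rot: [[0.996, -0.091, -0.003], [-0.091, -0.996, 0.003], [-0.003, -0.003, -1.0]]
force: [-0.9, 0.2, -0.1]
opening: 0.138
```

Gripped: the opening reads 12 mm. Next I'll lift it and slide it out.

```bash
python3 -m inch '[[0,0,0,-4,0],[0,0,0,-8,0],[0,0,0,-12,0],[0,0,0,-12,0],[0,0,0,-12,0],[0,0,0,-12,0]]' && python3 -m inch '[[0,0,15,0,0],[0,0,30,0,0],[0,0,45,0,0],[0,0,60,0,0],[0,0,75,0,0],[0,0,88,0,0],[0,0,91,0,0],[0,0,91,0,0]]'
```

```text
time_s: 6.7
position: [0.5013, -0.1176, 0.0368]
tcp_rot: [[0.996, -0.091, -0.003], [-0.091, -0.996, 0.003], [-0.003, -0.003, -1.0]]
force: [0.2, 0.9, -5.2]
opening: 0.132
time_s: 7.5
position: [0.4928, -0.2089, 0.0365]
tcp_rot: [[0.996, -0.093, -0.003], [-0.093, -0.996, 0.003], [-0.003, -0.003, -1.0]]
force: [-0.2, -0.9, -4.8]
opening: 0.135
```

Carrying about 5 N. Now I'll lower it 6 mm onto the parking deck, release, raise and look.

```bash
python3 -m inch '[[0,0,0,3,0],[0,0,0,6,0],[0,0,0,6,0],[50,0,0,6,0],[50,0,0,6,0],[50,0,0,6,0],[50,0,0,6,0],[50,0,0,6,0]]' && python3 -m inch '[[60,0,0,-30,0],[60,0,0,-70,0],[60,0,-50,-110,0],[60,0,-95,-120,0],[60,-30,-95,-120,0],[60,-30,-95,-120,0]]' && python3 - <<'E'
from h import *
p,d=vision.capture("wrist"); cv2.imwrite("pics/w4.png",p[:,:,::-1]); print(bot.read_state()["position"])
E
```

```text
time_s: 8.3
position: [0.4929, -0.2089, 0.0306]
tcp_rot: [[0.996, -0.093, -0.003], [-0.093, -0.996, 0.003], [-0.003, -0.003, -1.0]]
force: [-0.6, 0.4, -0.4]
opening: 0.498
time_s: 8.9
position: [0.4682, -0.1084, 0.1513]
tcp_rot: [[0.996, -0.089, -0.007], [-0.089, -0.996, 0.005], [-0.008, -0.004, -1.0]]
force: [0.9, -0.1, -0.3]
opening: 0.688
[ 0.47058958 -0.11035417  0.15127573]
```

View pics/w4.png

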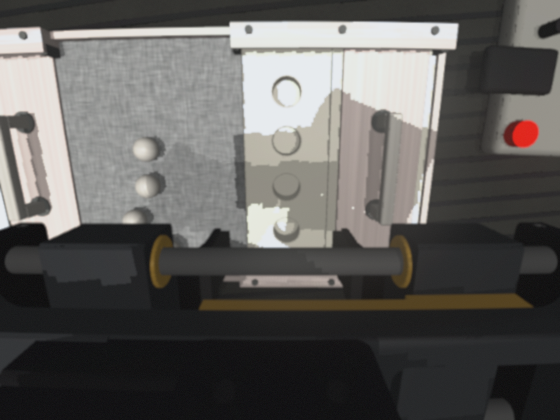

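The cover is parked and all four nests are clear at (287,93), (286,140), (287,185) and (287,228). They are about 29 mm wide, so these are the small nests. The small balls are at (146,149), (147,185) and (135,218). I'll refine from circles here.

```bash
python3 - <<'E'
from h import *
m=vision.camera_model("wrist")
W=toworld(m,[(287,93),(286,140),(287,185),(287,228)],.044); print(W.round(4))
B=toworld(m,[(146,149),(147,185),(135,218)],.062); print("balls",B.round(4))
yaw=np.arctan2(*(W[0]-W[3])[[1,0]]); print(np.degrees(yaw))
yaw=np.radians(-5.2); R=np.array([[np.cos(yaw),-np.sin(yaw)],[np.sin(yaw),np.cos(yaw)]])
c=W.mean(0)[:2]-R@[0,-.133]; print("c",c)
print("stn",((B[:,:2]-c)@R*1000).round(1),((W[:,:2]-c)@R*1000).round(1))
E
```

```text
[[ 0.5723 -0.1259  0.044 ]
 [ 0.527  -0.1209  0.044 ]
 [ 0.4804 -0.1179  0.044 ]
 [ 0.4326 -0.1138  0.044 ]]
balls [[0.5319 0.0163 0.062 ]
 [0.4966 0.0225 0.062 ]
 [0.4635 0.0421 0.062 ]]
-4.940950956613298
c [0.51512334 0.01284093]
stn [[ 16.4   5. ]
 [-19.4   7.9]
 [-54.1  24.5]] [[  69.5 -132.9]
 [  24.  -132.1]
 [ -22.8 -133.4]
 [ -70.7 -133.6]]
```

```bash
cat >> h.py <<'E'
C0=np.array([.512,.015]); YAW=np.radians(-5.1)
RS=np.array([[np.cos(YAW),-np.sin(YAW)],[np.sin(YAW),np.cos(YAW)]])
def plan(b,n,z,sgn=-1):
    """shift to get over ball b (world xy) with tool y along ball->nest n(stn); then distance"""
    t=C0+RS@np.array(n); v=t-b; D=np.linalg.norm(v); u=-sgn*0+1
    ang=np.arctan2(v[1],v[0])+np.pi/2   # tool y = yaw-90deg
    if sgn>0: ang-=np.pi
    return rel(bot.read_state(),b,z,ang),round(D*1000,1),round(np.degrees(ang),1)
E
python3 -c "
from h import *
print(plan(np.array([.529,.0175]),[.024,-.133],.018))"
```

```text
((array([  47.1, -132.2,  133.5]), np.float64(-0.055)), np.float64(137.2), np.float64(-2.1))
```

```bash
python3 -m inch '[[64,47,-132,20,-0.055],[64,47,-132,40,-0.055],[64,47,-132,70,-0.055],[64,47,-132,100,-0.055],[64,47,-132,120,-0.055],[64,47,-132,131,-0.055],[64,47,-132,132,-0.055]]' && python3 - <<'E'
from h import *
s=bot.read_state();print(s["position"],s["force"])
a,_=vision.capture("scene"); w,_=vision.capture("wrist")
cv2.imwrite("pics/v5.png",np.vstack([cv2.resize(a[170:250,200:312,::-1],(420,300),interpolation=cv2.INTER_CUBIC),cv2.resize(w[:,:,::-1],(420,300))]))
E
```

```text
time_s: 9.65
position: [0.5286, 0.0167, 0.0179]
tcp_rot: [[0.999, -0.037, -0.006], [-0.037, -0.999, 0.004], [-0.006, -0.004, -1.0]]
force: [0.1, -0.3, -0.5]
opening: 0.734
[0.52862443 0.01671722 0.01787809] [ 0.07649905 -0.34103862 -0.52003114]
```

View pics/v5.png

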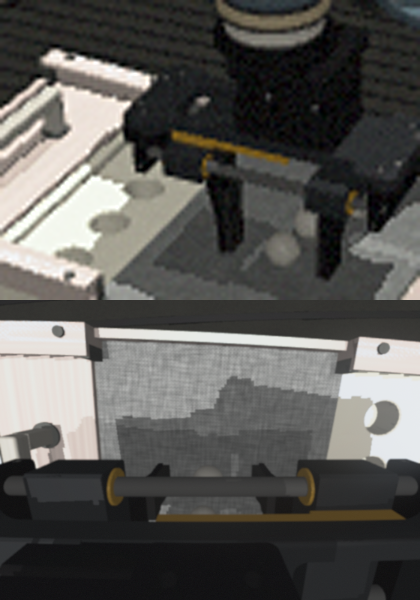

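The cage straddles the ball. I'll close to 31 mm and roll it to the nest.

```bash
python3 -m inch '[[31,0,0,0,0],[31,0,0,0,0],[31,0,0,0,0],[31,0,0,0,0],[31,0,0,0,0],[31,0,10,0,0],[31,0,20,0,0],[31,0,30,0,0]]' && python3 -m inch '[[31,0,10,0,0],[31,0,20,0,0],[31,0,30,0,0],[31,0,40,0,0],[31,0,50,0,0],[31,0,60,0,0],[31,0,68,0,0],[31,0,74,3,0]]' && python3 -m inch '[[31,0,7,1,0],[31,0,14,1,0],[31,0,22,1,0],[31,0,29,1,0],[31,0,33,1,0],[31,0,33,1,0],[31,0,33,1,0]]' && python3 - <<'E'
from h import *
m=vision.camera_model("scene"); a,d=vision.capture("scene"); cv2.imwrite("pics/s6.png",cv2.resize(a[150:270,150:310,::-1],None,fx=4,fy=4,interpolation=cv2.INTER_CUBIC)); print(bot.read_state()["position"])
E
```

```text
time_s: 10.55
position: [0.5287, -0.0146, 0.0196]
tcp_rot: [[0.999, -0.037, -0.003], [-0.037, -0.999, 0.003], [-0.003, -0.003, -1.0]]
force: [-0.1, 0.5, -0.6]
opening: 0.36
time_s: 11.35
position: [0.5263, -0.0895, 0.0166]
tcp_rot: [[0.999, -0.038, -0.002], [-0.038, -0.999, 0.003], [-0.002, -0.003, -1.0]]
force: [-1.0, 0.6, -0.4]
opening: 0.357
time_s: 12.05
position: [0.5249, -0.1225, 0.0155]
tcp_rot: [[0.999, -0.038, -0.002], [-0.038, -0.999, 0.003], [-0.002, -0.003, -1.0]]
force: [-0.0, 0.6, -0.2]
opening: 0.355
[ 0.52488934 -0.12227023  0.01552262]
```

View pics/s6.png

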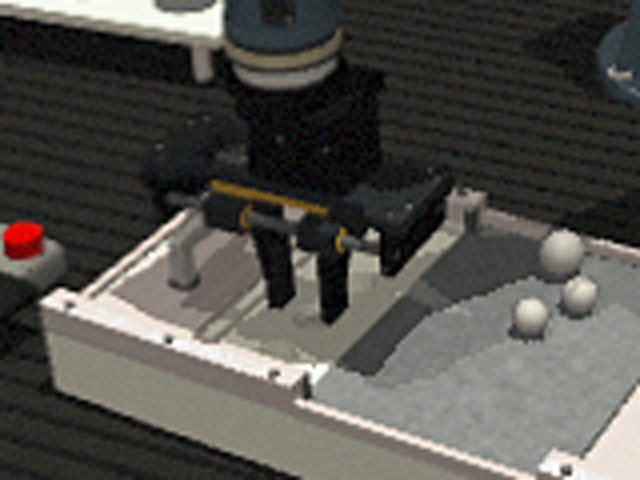

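No ball is visible outside the nest between the fingers. On to B.

```bash
python3 -m inch '[[64,0,0,-40,0],[64,0,0,-80,0],[64,0,-50,-80,0],[64,0,-50,-80,0]]' && python3 - <<'E'
from h import *
m=vision.camera_model("scene"); a,d=vision.capture("scene"); np.save("pics/s7.npy",d)
# ball detection: height map from scene depth on apron
v,u=np.mgrid[0:420,0:560]; r=cv2.undistortPoints(np.c_[u.ravel(),v.ravel()].astype(float).reshape(-1,1,2),m["intrinsics"],np.array(m["dist"])).reshape(-1,2)
T=m["camera_from_world"]; P=(np.c_[r,np.ones(len(r))]*d.reshape(-1,1)-T[:3,3])@T[:3,:3]
S=(P[:,:2]-C0)@RS; mk=((abs(S[:,0])<.112)&(abs(S[:,1])<.085)&(P[:,2]>.058)&(P[:,2]<.09)).reshape(420,560).astype(np.uint8)
n,l,st,ce=cv2.connectedComponentsWithStats(mk)
for i in range(1,n):
    if st[i,4]>15:
        Q=P[(l==i).ravel()]; print(st[i],"top",Q[:,2].max().round(3),toworld(m,ce[i],.063).round(4))
for n in(-.072,-.024,.024,.072):
    q=C0+RS@[n,-.133]; k=(np.hypot(*(P[:,:2]-q).T)<.009); print(n,np.percentile(P[k,2],[10,50,90]).round(3))
print(plan(np.array([.4934,.0236]),[-.024,-.133],.018))
E
```

```text
time_s: 12.5
position: [0.5262, -0.0681, 0.0969]
tcp_rot: [[0.999, -0.034, -0.002], [-0.034, -0.999, 0.005], [-0.002, -0.005, -1.0]]
force: [-1.2, 0.7, -0.5]
opening: 0.636
[284 207  12  11 103] top 0.083 [[0.412  0.0139 0.063 ]]
[290 219   9   9  58] top 0.076 [[0.455 0.044 0.063]]
[278 224   9   9  63] top 0.076 [[0.4903 0.0231 0.063 ]]Traceback (most recent call last):
  File "<stdin>", line 12, in <module>
    return _quantile_unchecked(
        a, q, axis, out, overwrite_input, method, keepdims, weights)
    return _ureduce(a,
                    func=_quantile_ureduce_func,
    ...<5 lines>...
                    overwrite_input=overwrite_input,
                    method=method)
    r = func(a, **kwargs)
    result = _quantile(arr,
                       quantiles=q,
    ...<2 lines>...
                       out=out,
                       weights=wgt)
    slices_having_nans = np.isnan(arr[-1, ...])
                                  ~~~^^^^^^^^^
IndexError: index -1 is out of bounds for axis 0 with size 0
```

```bash
python3 -c "
from h import *
print(plan(np.array([.4925,.0235]),[-.024,-.133],.018))
print(plan(np.array([.4575,.0445]),[-.072,-.133],.018))"
```

```text
((array([-36.6, -91.9,  78.6]), np.float64(0.083)), np.float64(139.8), np.float64(-6.7))
((array([ -72.3, -111.7,   78.7]), np.float64(0.151)), np.float64(158.3), np.float64(-10.6))
```

```bash
python3 -m inch '[[64,-36,-46,0,0.083],[64,-36,-92,0,0.083],[64,-36,-92,30,0.083],[64,-36,-92,60,0.083],[64,-36,-92,74,0.083],[64,-36,-92,78,0.083],[64,-36,-92,78,0.083]]' && python3 -m inch '[[31,0,0,0,0],[31,0,0,0,0],[31,0,0,0,0],[31,0,0,0,0],[31,0,0,0,0],[31,0,10,0,0],[31,0,20,0,0],[31,0,30,0,0]]' && python3 -m inch '[[31,0,10,0,0],[31,0,20,0,0],[31,0,30,0,0],[31,0,40,0,0],[31,0,50,0,0],[31,0,60,0,0],[31,0,70,0,0],[31,0,77,3,0]]' && python3 -m inch '[[31,0,7,1,0],[31,0,14,1,0],[31,0,22,1,0],[31,0,29,1,0],[31,0,34,1,0],[31,0,34,1,0],[31,0,34,1,0]]'; python3 -c "
from h import *
print(C0+RS@[-.024,-.133])"
```

```text
time_s: 13.25
position: [0.4927, 0.0232, 0.0178]
tcp_rot: [[0.993, -0.116, -0.004], [-0.116, -0.993, 0.003], [-0.005, -0.003, -1.0]]
force: [-0.2, -0.1, 0.5]
opening: 0.737
time_s: 14.05
position: [0.4891, -0.0076, 0.0177]
tcp_rot: [[0.993, -0.117, -0.004], [-0.117, -0.993, 0.003], [-0.004, -0.003, -1.0]]
force: [0.2, -0.2, -0.1]
opening: 0.359
time_s: 14.85
position: [0.4804, -0.0852, 0.0147]
tcp_rot: [[0.993, -0.117, -0.003], [-0.117, -0.993, 0.003], [-0.003, -0.002, -1.0]]
force: [0.8, -0.2, 0.1]
opening: 0.356
time_s: 15.55
position: [0.4763, -0.119, 0.0135]
tcp_rot: [[0.993, -0.117, -0.003], [-0.117, -0.993, 0.003], [-0.004, -0.003, -1.0]]
force: [0.3, 0.2, -0.0]
opening: 0.357
[ 0.47627207 -0.11534   ]
```

```bash
python3 -m inch '[[64,0,0,-40,0],[64,0,0,-80,0],[64,0,-50,-80,0],[64,0,-50,-80,0]]' && python3 -c "
from h import *
print(plan(np.array([.4575,.0445]),[-.072,-.133],.018))"
```

```text
time_s: 15.95
position: [0.482, -0.0654, 0.0948]
tcp_rot: [[0.994, -0.113, -0.003], [-0.113, -0.994, 0.004], [-0.003, -0.004, -1.0]]
force: [-0.6, -0.7, 0.6]
opening: 0.635
((array([ -36.5, -106.1,   77.4]), np.float64(0.071)), np.float64(158.3), np.float64(-10.6))
```

```bash
python3 -m inch '[[64,-36,-50,0,0.071],[64,-36,-95,0,0.071],[64,-36,-106,30,0.071],[64,-36,-106,60,0.071],[64,-36,-106,74,0.071],[64,-36,-106,77,0.071],[64,-36,-106,77,0.071]]' && python3 -m inch '[[31,0,0,0,0],[31,0,0,0,0],[31,0,0,0,0],[31,0,0,0,0],[31,0,10,0,0],[31,0,20,0,0],[31,0,30,0,0],[31,0,40,0,0]]' && python3 -m inch '[[31,0,10,0,0],[31,0,20,0,0],[31,0,30,0,0],[31,0,40,0,0],[31,0,50,0,0],[31,0,60,0,0],[31,0,70,0,0],[31,0,80,0,0]]' && python3 -m inch '[[31,0,7,2,0],[31,0,14,4,0],[31,0,22,4,0],[31,0,29,4,0],[31,0,36,4,0],[31,0,39,4,0],[31,0,39,4,0]]'; python3 -c "
from h import *
print(C0+RS@[-.072,-.133])"
```

```text
time_s: 16.65
position: [0.4574, 0.0444, 0.0178]
tcp_rot: [[0.983, -0.183, -0.005], [-0.183, -0.983, 0.005], [-0.006, -0.004, -1.0]]
force: [0.1, -0.5, -0.1]
opening: 0.735
time_s: 17.45
position: [0.4498, 0.0039, 0.0177]
tcp_rot: [[0.983, -0.184, -0.005], [-0.184, -0.983, 0.005], [-0.006, -0.004, -1.0]]
force: [0.1, -0.2, 0.9]
opening: 0.358
time_s: 18.25
position: [0.435, -0.0755, 0.0174]
tcp_rot: [[0.983, -0.184, -0.005], [-0.183, -0.983, 0.005], [-0.006, -0.004, -1.0]]
force: [-0.0, 0.3, -0.7]
opening: 0.354
time_s: 18.95
position: [0.4278, -0.1144, 0.0132]
tcp_rot: [[0.983, -0.184, -0.005], [-0.184, -0.983, 0.004], [-0.006, -0.004, -1.0]]
force: [-0.3, -0.0, -0.2]
opening: 0.354
[ 0.4284621  -0.11107307]
```

```bash
python3 -m inch '[[64,0,0,-45,0],[64,0,0,-90,0],[64,10,0,-135,-0.09],[64,30,0,-140,-0.09],[64,30,0,-140,-0.09],[64,30,0,-140,-0.09]]' && python3 - <<'E'
from h import *
s=bot.read_state(); print(s["position"]); m=vision.camera_model("wrist")
p,d=vision.capture("wrist"); cv2.imwrite("pics/w8.png",p[:,:,::-1])
E
```

```text
time_s: 19.55
position: [0.4567, -0.1197, 0.1524]
tcp_rot: [[0.995, -0.095, -0.007], [-0.095, -0.995, 0.006], [-0.007, -0.005, -1.0]]
force: [0.5, 0.4, -0.6]
opening: 0.72
[ 0.4567176  -0.11973755  0.15244337]
```

View pics/w8.png

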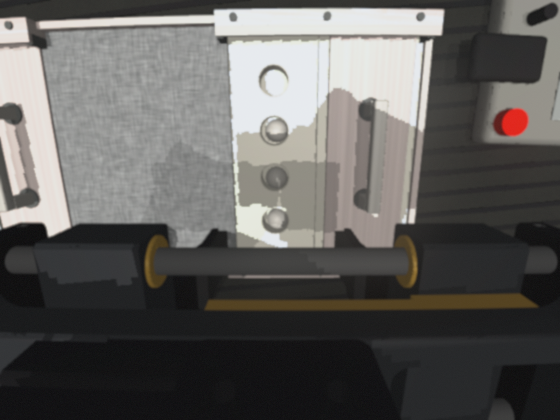

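The nests at (275,130), (275,178) and (276,218) now hold balls. The cover bar is at (378,100–215). I'll check the bar's position and fetch the cover.

```bash
python3 - <<'E'
from h import *
m=vision.camera_model("wrist"); s=bot.read_state()
print(topx(m,[[.4929,-.2089,.092]]),toworld(m,[(379,105),(376,210)],.092))
print(rel(s,[.4929,-.2089],.031,np.radians(-5.3)))
_,d=vision.capture("wrist"); print([np.round(np.median(d[v-3:v+4,u-3:u+4]),3) for u,v in((274,82),(275,130),(275,178),(276,219))])
E
```

```text
[[378.47596833 155.31600275]] [[ 0.53506004 -0.21011393  0.092     ]
 [ 0.44328226 -0.20593302  0.092     ]]
(array([ 46.5,  86.3, 119.9]), np.float64(-0.002))
[np.float32(0.309), np.float32(0.299), np.float32(0.311), np.float32(0.323)]
```

```bash
python3 -m inch '[[60,40,45,10,0],[60,46,86,30,0],[60,46,86,65,0],[60,46,86,100,0],[60,46,86,116,0],[60,46,86,120,0],[60,46,86,120,0]]' && python3 -m inch '[[0,0,0,0,0],[0,0,0,0,0],[0,0,0,0,0],[0,0,0,0,0],[0,0,0,0,0],[0,0,0,0,0],[0,0,0,0,0],[0,0,0,0,0]]' && python3 -m inch '[[0,0,0,-3,0],[0,0,0,-6,0],[0,0,0,-6,0],[0,0,0,-6,0]]'
```

```text
time_s: 20.35
position: [0.4907, -0.2076, 0.0294]
tcp_rot: [[0.995, -0.095, -0.012], [-0.095, -0.995, 0.009], [-0.013, -0.008, -1.0]]
force: [0.1, 0.7, 0.5]
opening: 0.694
time_s: 21.15
position: [0.4907, -0.2077, 0.0294]
tcp_rot: [[0.995, -0.095, -0.012], [-0.095, -0.995, 0.009], [-0.013, -0.008, -1.0]]
force: [0.0, 0.9, 2.0]
opening: 0.135
time_s: 21.55
position: [0.4906, -0.2076, 0.0353]
tcp_rot: [[0.995, -0.095, -0.013], [-0.095, -0.995, 0.009], [-0.013, -0.008, -1.0]]
force: [-0.3, -0.5, -4.2]
opening: 0.135
```

```bash
python3 -m inch '[[0,0,-15,0,0],[0,0,-30,0,0],[0,1,-45,0,0],[0,2,-60,0,0],[0,2,-75,0,0],[0,2,-86,0,0],[0,2,-90,0,0],[0,2,-90,0,0]]'; python3 -c "
from h import *
print(rel(bot.read_state(),[.5014,-.1177],.0249,YAW))"
```

```text
time_s: 22.35
position: [0.5012, -0.1175, 0.036]
tcp_rot: [[0.996, -0.094, -0.013], [-0.093, -0.996, 0.009], [-0.013, -0.008, -1.0]]
force: [-1.1, -0.3, -4.3]
opening: 0.137
(array([ 0.4,  0.3, 11.1]), np.float64(-0.005))
```

```bash
python3 -m inch '[[0,0,0,3,0],[0,0,0,6,0],[0,0,0,9,0],[0,0,0,11,0],[0,0,0,12,0],[0,0,0,12,0]]'
```

```text
time_s: 22.95
position: [0.5009, -0.1175, 0.0238]
tcp_rot: [[0.995, -0.094, -0.013], [-0.094, -0.996, 0.009], [-0.014, -0.008, -1.0]]
force: [0.1, -0.0, -4.2]
opening: 0.133
```

```bash
python3 -m inch '[[0,0,0,1,0],[0,0,0,2,0],[0,0,0,2,0]]' && python3 -m inch '[[50,0,0,0,0],[50,0,0,0,0],[50,0,0,0,0],[50,0,0,0,0],[50,0,0,0,0],[50,0,0,0,0]]' && python3 -m inch '[[64,0,0,-40,0],[64,0,0,-80,0],[64,-40,-20,-120,0],[64,-40,-20,-120,0],[64,-40,-20,-120,0]]' && python3 - <<'E'
from h import *
m=vision.camera_model("wrist"); a,d=vision.capture("wrist"); cv2.imwrite("pics/w9.png",a[:,:,::-1])
v,u=np.mgrid[0:240,0:560]; r=cv2.undistortPoints(np.c_[u.ravel(),v.ravel()].astype(float).reshape(-1,1,2),m["intrinsics"],np.array(m["dist"])).reshape(-1,2)
T=m["camera_from_world"]; P=(np.c_[r,np.ones(len(r))]*d[:240].reshape(-1,1)-T[:3,3])@T[:3,:3]
S=(P[:,:2]-C0)@RS
for y0,y1 in((-.165,-.145),(-.12,-.1),(-.22,-.185),(-.08,-.03)):
    for x0,x1 in((-.02,.04),(.05,.1)):
        k=(S[:,0]>x0)&(S[:,0]<x1)&(S[:,1]>y0)&(S[:,1]<y1); print(y0,x0,k.sum(),np.median(P[k,2]).round(4) if k.sum() else '')
E
```

```text
time_s: 23.25
position: [0.5011, -0.1175, 0.0234]
tcp_rot: [[0.996, -0.094, -0.012], [-0.094, -0.996, 0.009], [-0.013, -0.007, -1.0]]
force: [-2.2, 0.7, 8.5]
opening: 0.132
time_s: 23.85
position: [0.5011, -0.1175, 0.0233]
tcp_rot: [[0.996, -0.094, -0.012], [-0.094, -0.996, 0.009], [-0.013, -0.007, -1.0]]
force: [-0.7, -0.5, -0.3]
opening: 0.548
time_s: 24.35
position: [0.4641, -0.0944, 0.145]
tcp_rot: [[0.996, -0.093, -0.011], [-0.093, -0.996, 0.008], [-0.011, -0.007, -1.0]]
force: [-0.1, -0.7, -0.0]
opening: 0.73
-0.165 -0.02 2261 0.0522
-0.165 0.05 1216 0.0513
-0.12 -0.02 1778 0.0517
-0.12 0.05 1196 0.0514
-0.22 -0.02 2917 0.0516
-0.22 0.05 2115 0.0513
-0.08 -0.02 5611 0.0523
-0.08 0.05 3012 0.0514
```

Small cover top is flush with the deck (0.0517 against 0.0515). Now the large cover.

```bash
python3 -c "
from h import *
print(rel(bot.read_state(),[.5225,.148],.0245,YAW))"
```

```text
(array([  36.2, -246.4,  120.9]), np.float64(-0.004))
```

```bash
python3 -m inch '[[64,36,-50,0,0],[64,36,-100,0,0],[64,36,-150,0,0],[64,36,-200,10,0],[64,36,-246,30,0],[64,36,-246,50,0],[64,36,-246,50,0]]'; python3 - <<'E'
from h import *
s=bot.read_state(); print(rel(s,[.5225,.148],.0245,YAW))
m=vision.camera_model("scene"); a,d=vision.capture("scene"); v,u=np.mgrid[0:420,0:560]; r=cv2.undistortPoints(np.c_[u.ravel(),v.ravel()].astype(float).reshape(-1,1,2),m["intrinsics"],np.array(m["dist"])).reshape(-1,2)
T=m["camera_from_world"]; P=(np.c_[r,np.ones(len(r))]*d.reshape(-1,1)-T[:3,3])@T[:3,:3]
for sy in(1,-1):
    q=C0+RS@[0,sy*.133]; k=(abs(P[:,0]-q[0])<.07)&(abs(P[:,1]-q[1])<.04)&(P[:,2]>.078)&(P[:,2]<.092); b=P[k]; print(sy,len(b),np.median(b,0),np.percentile(b[:,1],[2,98]))
E
```

```text
time_s: 25.1
position: [0.5205, 0.1486, 0.091]
tcp_rot: [[0.996, -0.09, -0.02], [-0.09, -0.996, 0.007], [-0.02, -0.006, -1.0]]
force: [-0.6, -1.1, -0.6]
opening: 0.735
(array([ 3.4,  0.8, 66.4]), np.float64(-0.001))
1 163 [0.52873717 0.14930758 0.08625625] [0.13968994 0.15739193]
-1 152 [ 0.50644779 -0.11587051  0.08536083] [-0.12550546 -0.1087242 ]
```

```bash
python3 -m inch '[[64,3,0,25,0],[64,3,0,45,0],[64,3,0,58,0],[64,3,0,65,0],[64,3,0,66,0],[10,3,0,66,0],[10,3,0,66,0],[10,3,0,66,0]]' && python3 -m inch '[[0,0,0,0,0],[0,0,0,0,0],[0,0,0,0,0],[0,0,0,0,0],[0,0,0,0,0],[0,0,0,0,0]]' && python3 -m inch '[[0,0,0,-4,0],[0,0,0,-8,0],[0,0,0,-12,0],[0,0,0,-12,0],[0,0,0,-12,0]]'
```

```text
time_s: 25.95
position: [0.5241, 0.1476, 0.0273]
tcp_rot: [[0.996, -0.091, -0.015], [-0.091, -0.996, 0.007], [-0.016, -0.006, -1.0]]
force: [0.7, 0.4, -0.2]
opening: 0.551
time_s: 26.55
position: [0.5242, 0.1478, 0.0273]
tcp_rot: [[0.996, -0.091, -0.015], [-0.091, -0.996, 0.008], [-0.016, -0.006, -1.0]]
force: [-0.3, 1.2, 1.2]
opening: 0.131
time_s: 27.05
position: [0.5243, 0.1477, 0.0394]
tcp_rot: [[0.996, -0.091, -0.015], [-0.091, -0.996, 0.008], [-0.016, -0.006, -1.0]]
force: [-1.3, -0.2, -4.8]
opening: 0.134
```

```bash
python3 -m inch '[[0,0,-15,0,0],[0,0,-30,0,0],[0,0,-45,0,0],[0,0,-60,0,0],[0,0,-75,0,0],[0,0,-88,0,0],[0,0,-91,0,0],[0,0,-91,0,0]]' && python3 -m inch '[[0,0,0,3,0],[0,0,0,6,0],[0,0,0,7,0],[0,0,0,7,0]]'
```

```text
time_s: 27.85
position: [0.5325, 0.239, 0.0399]
tcp_rot: [[0.996, -0.09, -0.015], [-0.09, -0.996, 0.007], [-0.016, -0.006, -1.0]]
force: [0.4, -0.4, -4.3]
opening: 0.137
time_s: 28.25
position: [0.5323, 0.2384, 0.0333]
tcp_rot: [[0.996, -0.091, -0.016], [-0.091, -0.996, 0.007], [-0.016, -0.005, -1.0]]
force: [-1.1, -1.7, 2.3]
opening: 0.131
```

```bash
python3 -m inch '[[50,0,0,0,0],[50,0,0,0,0],[50,0,0,0,0],[50,0,0,0,0],[80,0,0,-40,0],[80,0,0,-80,0],[80,-30,40,-80,0],[80,-60,85,-80,0]]' && python3 - <<'E'
from h import *
m=vision.camera_model("scene"); a,d=vision.capture("scene")
v,u=np.mgrid[0:420,0:560]; r=cv2.undistortPoints(np.c_[u.ravel(),v.ravel()].astype(float).reshape(-1,1,2),m["intrinsics"],np.array(m["dist"])).reshape(-1,2)
T=m["camera_from_world"]; P=(np.c_[r,np.ones(len(r))]*d.reshape(-1,1)-T[:3,3])@T[:3,:3]
S=(P[:,:2]-C0)@RS; mk=((abs(S[:,0])<.112)&(abs(S[:,1])<.085)&(P[:,2]>.058)&(P[:,2]<.086)).reshape(420,560).astype(np.uint8)
n,l,st,ce=cv2.connectedComponentsWithStats(mk)
for i in range(1,n):
    if st[i,4]>15: print(st[i],toworld(m,ce[i],.067).round(4))
print(plan(np.array([.4185,.015]),[-.072,.133],.018,1),C0+RS@[-.072,.133])
E
```

```text
time_s: 29.05
position: [0.4701, 0.1619, 0.1154]
tcp_rot: [[0.996, -0.088, -0.01], [-0.088, -0.996, 0.007], [-0.011, -0.006, -1.0]]
force: [-0.2, -0.9, -0.7]
opening: 0.78
[284 207  12  11 103] [[0.4177 0.0161 0.067 ]]
((array([-23.9, 144.6,  95.9]), np.float64(0.148)), np.float64(142.9), np.float64(-13.6)) [0.45210798 0.15387385]
```

```bash
python3 -m inch '[[80,-24,50,0,0.148],[80,-24,100,10,0.148],[80,-24,144,30,0.148],[80,-24,144,50,0.148],[80,-24,144,50,0.148]]'; python3 -c "
from h import *
print(plan(np.array([.4185,.0155]),[-.072,.133],.018,1))"
```

```text
time_s: 29.6
position: [0.4181, 0.0141, 0.0623]
tcp_rot: [[0.97, -0.24, -0.033], [-0.24, -0.971, 0.004], [-0.033, 0.004, -0.999]]
force: [-1.1, 0.8, -0.5]
opening: 0.921
((array([ 1.5, -1.7, 44.3]), np.float64(-0.004)), np.float64(142.4), np.float64(-13.7))
```

```bash
python3 -m inch '[[80,1,-1,20,0],[80,1,-1,35,0],[80,1,-1,43,0],[80,1,-1,43,0],[39,1,-1,43,0],[39,1,-1,43,0],[39,1,-1,43,0],[39,1,-1,43,0]]' && python3 -m inch '[[39,0,0,0,0],[39,0,-10,0,0],[39,0,-20,0,0],[39,0,-30,0,0],[39,0,-40,0,0],[39,0,-50,0,0],[39,0,-60,0,0],[39,0,-70,0,0]]'; python3 -c "
from h import *
print(plan(np.array([.4185,.0155]),[-.072,.133],.018,1)); print(rel(bot.read_state(),[.4521,.1539],.015,np.radians(-13.7)))"
```

```text
time_s: 30.4
position: [0.4182, 0.015, 0.0198]
tcp_rot: [[0.97, -0.24, -0.032], [-0.24, -0.971, 0.004], [-0.032, 0.004, -0.999]]
force: [0.3, -0.2, -0.6]
opening: 0.641
time_s: 31.2
position: [0.4351, 0.0839, 0.0194]
tcp_rot: [[0.97, -0.239, -0.032], [-0.239, -0.971, 0.004], [-0.032, 0.004, -0.999]]
force: [1.0, -0.5, 0.2]
opening: 0.447
((array([ 0.3, 70.4,  1.7]), np.float64(-0.004)), np.float64(142.4), np.float64(-13.7))
(array([ -0.1, -72. ,   4.1]), np.float64(-0.003))
```

```bash
python3 -m inch '[[39,0,-10,0,0],[39,0,-20,0,0],[39,0,-30,2,0],[39,0,-38,4,0],[39,0,-46,4,0],[39,0,-54,4,0],[39,0,-62,4,0],[39,0,-70,4,0]]' && python3 -m inch '[[39,0,-5,0,0],[39,0,-5,0,0],[39,0,-5,0,0]]' && python3 -m inch '[[80,0,0,-40,0],[80,0,0,-80,0],[80,-20,0,-120,-0.15],[80,-20,0,-130,-0.15],[80,-20,0,-130,-0.15]]' && python3 - <<'E'
from h import *
a,d=vision.capture("wrist"); cv2.imwrite("pics/w10.png",a[:,:,::-1]); print(bot.read_state()["position"])
E
```

```text
time_s: 32.0
position: [0.4519, 0.1525, 0.0151]
tcp_rot: [[0.97, -0.24, -0.032], [-0.24, -0.971, 0.004], [-0.032, 0.004, -0.999]]
force: [-0.0, 0.8, 0.1]
opening: 0.448
time_s: 32.3
position: [0.453, 0.1574, 0.0151]
tcp_rot: [[0.97, -0.239, -0.032], [-0.239, -0.971, 0.003], [-0.032, 0.004, -0.999]]
force: [-0.3, 1.0, -0.5]
opening: 0.447
time_s: 32.8
position: [0.4389, 0.1617, 0.1473]
tcp_rot: [[0.995, -0.093, -0.028], [-0.093, -0.996, 0.004], [-0.028, -0.001, -1.0]]
force: [-0.3, -0.8, -0.5]
opening: 0.817
[0.43821733 0.16150196 0.14593958]
```

View pics/w10.png

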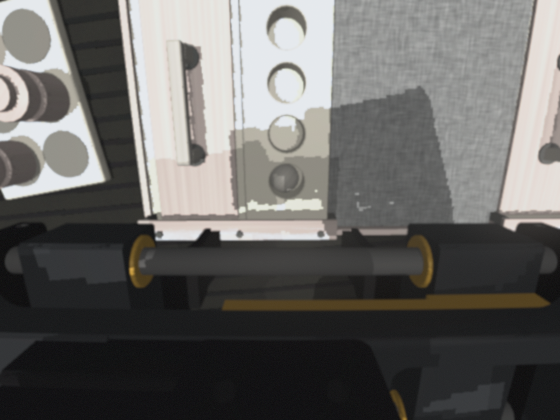

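The large ball is in the nest at (286,178). The cover bar is at (182,40–160), and I'll confirm its position before gripping.

```bash
python3 - <<'E'
from h import *
m=vision.camera_model("wrist"); s=bot.read_state()
print(toworld(m,[(175,42),(186,160)],.092),topx(m,[[.5323,.2384,.092]]))
print(s["position"],rel(s,[.5323,.2384],.0333,YAW))
E
```

```text
[[0.57827187 0.2310692  0.092     ]
 [0.48629109 0.23830841 0.092     ]] [[176.16181692 104.04871922]]
[0.43821733 0.16150196 0.14593958] (array([ 90. , -85.2, 110. ]), np.float64(-0.004))
```

```bash
python3 -m inch '[[64,40,-40,0,0],[64,80,-80,0,0],[64,90,-84,20,0],[64,90,-84,60,0],[64,90,-84,90,0],[64,90,-84,106,0],[64,90,-84,110,0],[64,90,-84,110,0]]' && python3 -m inch '[[0,0,0,0,0],[0,0,0,0,0],[0,0,0,0,0],[0,0,0,0,0],[0,0,0,0,0],[0,0,0,0,0],[0,0,0,0,0],[0,0,0,0,0]]' && python3 -m inch '[[0,0,0,-3,0],[0,0,0,-6,0],[0,0,0,-6,0],[0,0,0,-6,0]]'; python3 -c "
from h import *
print(rel(bot.read_state(),[.5242,.1478],.0273,YAW))"
```

```text
time_s: 33.65
position: [0.5311, 0.2366, 0.0311]
tcp_rot: [[0.995, -0.094, -0.035], [-0.094, -0.996, 0.003], [-0.035, 0.001, -0.999]]
force: [-0.9, 0.3, 0.0]
opening: 0.733
time_s: 34.45
position: [0.5312, 0.2369, 0.0312]
tcp_rot: [[0.995, -0.094, -0.034], [-0.094, -0.996, 0.003], [-0.034, 0.0, -0.999]]
force: [-0.8, 1.1, 1.4]
opening: 0.135
time_s: 34.85
position: [0.5312, 0.2368, 0.037]
tcp_rot: [[0.995, -0.094, -0.035], [-0.094, -0.996, 0.003], [-0.035, 0.0, -0.999]]
force: [-0.5, 0.4, -5.4]
opening: 0.135
(array([ 1.8, 89.2,  9.7]), np.float64(-0.005))
```

```bash
python3 -m inch '[[0,0,15,0,0],[0,0,30,0,0],[0,1,45,0,0],[0,2,60,0,0],[0,2,75,0,0],[0,2,86,0,0],[0,2,89,0,0],[0,2,89,0,0]]' && python3 -m inch '[[0,0,0,3,0],[0,0,0,6,0],[0,0,0,9,0],[0,0,0,11,0],[0,0,0,12,0],[0,0,0,12,0]]'
```

```text
time_s: 35.65
position: [0.5247, 0.1473, 0.037]
tcp_rot: [[0.995, -0.095, -0.035], [-0.095, -0.995, 0.003], [-0.035, 0.0, -0.999]]
force: [-0.6, -0.6, -2.6]
opening: 0.136
time_s: 36.25
position: [0.5244, 0.1478, 0.0252]
tcp_rot: [[0.995, -0.095, -0.035], [-0.095, -0.995, 0.004], [-0.035, -0.0, -0.999]]
force: [-0.5, 0.7, -1.4]
opening: 0.132
```

```bash
python3 -m inch '[[0,0,0,1,0],[0,0,0,1,0]]' && python3 -m inch '[[50,0,0,0,0],[50,0,0,0,0],[50,0,0,0,0],[50,0,0,0,0],[50,0,0,0,0],[64,0,0,-40,0],[64,0,0,-80,0],[64,-40,0,-100,0]]' && python3 -m inch '[[64,-50,50,-40,0],[64,-50,60,-50,0],[64,-50,60,-50,0],[64,-50,60,-50,0]]' && python3 - <<'E'
from h import *
m=vision.camera_model("scene"); a,d=vision.capture("scene"); cv2.imwrite("pics/s11.png",cv2.resize(a[150:320,150:410,::-1],None,fx=3,fy=3,interpolation=cv2.INTER_CUBIC))
w,_=vision.capture("wrist"); cv2.imwrite("pics/w11.png",w[:,:,::-1])
v,u=np.mgrid[0:420,0:560]; r=cv2.undistortPoints(np.c_[u.ravel(),v.ravel()].astype(float).reshape(-1,1,2),m["intrinsics"],np.array(m["dist"])).reshape(-1,2)
T=m["camera_from_world"]; P=(np.c_[r,np.ones(len(r))]*d.reshape(-1,1)-T[:3,3])@T[:3,:3]
S=(P[:,:2]-C0)@RS
for y0,y1 in((-.22,-.185),(-.165,-.148),(-.118,-.1),(-.08,.08),(.1,.118),(.148,.165),(.185,.22)):
  for x0,x1 in((-.08,-.03),(.03,.08)):
    k=(S[:,0]>x0)&(S[:,0]<x1)&(S[:,1]>y0)&(S[:,1]<y1)&(P[:,2]<.065); print(y0,x0,k.sum(),np.median(P[k,2]).round(4) if k.sum() else '')
for sy in(1,-1):
    k=(abs(S[:,0])<.07)&(abs(S[:,1]-sy*.133)<.06)&(P[:,2]>.078)&(P[:,2]<.092); print(sy,k.sum(),np.median(S[k],0).round(4),np.median(P[k,2]).round(4))
E
```

```text
time_s: 36.45
position: [0.5245, 0.1478, 0.0252]
tcp_rot: [[0.995, -0.095, -0.034], [-0.095, -0.995, 0.003], [-0.034, -0.0, -0.999]]
force: [-2.4, 0.3, 4.7]
opening: 0.136
time_s: 37.25
position: [0.4965, 0.151, 0.1298]
tcp_rot: [[0.995, -0.097, -0.02], [-0.097, -0.995, 0.004], [-0.02, -0.002, -1.0]]
force: [0.7, 0.5, 0.8]
opening: 0.706
time_s: 37.65
position: [0.4424, 0.0956, 0.1814]
tcp_rot: [[0.995, -0.098, -0.017], [-0.098, -0.995, 0.004], [-0.018, -0.003, -1.0]]
force: [-0.2, -0.4, -0.0]
opening: 0.735
-0.22 -0.08 112 0.0508
-0.22 0.03 149 0.0508
-0.165 -0.08 2 0.049
-0.165 0.03 76 0.0505
-0.118 -0.08 67 0.0508
-0.118 0.03 97 0.0502
-0.08 -0.08 654 0.0506
-0.08 0.03 808 0.0505
0.1 -0.08 46 0.0504
0.1 0.03 99 0.0505
0.148 -0.08 77 0.0508
0.148 0.03 96 0.0503
0.185 -0.08 175 0.0504
0.185 0.03 209 0.0503
1 162 [0.0064 0.1345] 0.0859
-1 151 [ 0.005  -0.1307] 0.0857
```

View pics/s11.png

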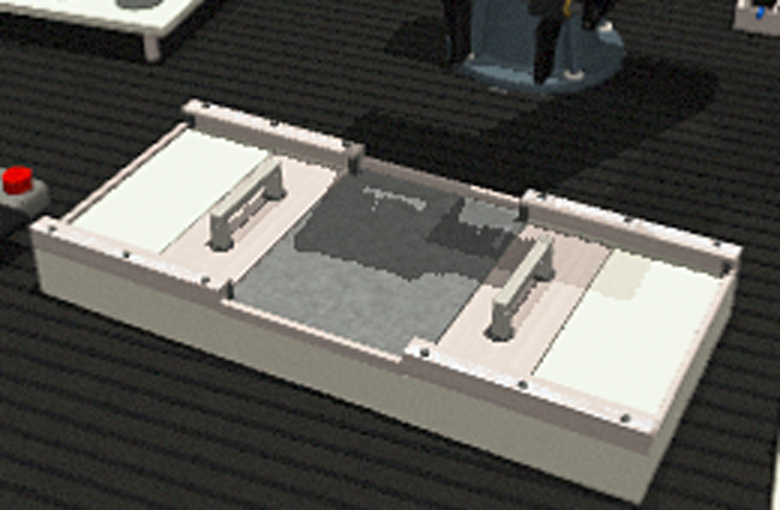

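Both covers are flush and the apron is empty, so I'm handing in.

```bash
python3 -c "
from rig import bot
print(bot.hand_in(), bot.read_state()['time_s'])"
```

```text
the job is handed in; nothing more can be done
the job is handed in; nothing more can be done
```

The check balls are put away and I handed the job in at about 38 s of robot time. No verdict was reported.

**What I did:**
- I lifted and parked the small cover, rolled the three small balls into small nests between loosely closed fingers, and closed it again.
- I did the same on the large side with the one large ball. Only four balls were present, and none was picked up.

**Problem on the way:** my first grasp shut on nothing. The scene camera showed the real fingertips about 36 mm above the reported TCP, so I took the correction from the pictures and the next grips held.

**Last checks:**
- **Balls:** wrist pictures taken before closing each cover showed every ball in its nest. The apron was empty at the end.
- **Covers:** the cover tops read 50–51 mm in the depth image, flush with the deck, apart from one patch near a cover edge with only two readings (49 mm). The handles were at station y = +134.5 and −130.7 mm, within the 6 mm tolerance.
- **Robot:** the hand was clear of everything, and no wrist force reading reached 10 N.
- **Not measured:** I did not check the turned parts, wrench and pendant at the end. I saw no contact with them.

**Disagreements:** the cameras differed by about 5 mm in absolute position, so I used an average. The tool also drifted up to 2° from vertical, with no visible effect on the covers.

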